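Find the cheese knife with the loose handle and set it aside

ROBOT

A 7-joint arm with a two-finger parallel gripper is mounted at the origin on the work surface. World frame = base frame: x ahead of the robot, y to its left, z up, the work surface at z = 0. Lengths are in m, angles in rad, forces in N, time in s.
With the tool pointing down it reaches from about 0.4 to 0.9 m from the base axis. Payload 5.5 kg.
Tool frame: the origin (TCP) lies on the centre line of the jaws, within the pads' length; the fingertips stand ctrl.tip_extent ahead of it and the grasp point (between the pads) lies 2 mm behind it (ctrl.tip_extent is the distance from the TCP to the fingertips, in m); z points along the fingers, y is the line along which they close (so a half turn about z gives the same grasp; the last joint's range is limited). The gripper opens to 85 mm and grips with 20 to 120 N. Pads are 22 mm wide; open, the fingers measure 114 mm over their backs; the gripper's body (76 mm by 85 mm) begins 54 mm behind the grasp point. The pads swing forward as they close: fully open they stand 13 mm farther back than shut.
Start: joints at [-0.869, 0.501, -0.427, 1.55, 0.221, 1.138, -0.21], TCP at [0.276, 0.588, 0.248] pointing down, gripper open.
Joint ranges: [-2.88, 2.88], [-0.31, 2.03], [-1.54, 1.56], [0.2, 2.42], [-1.41, 4.55], [0.19, 2.02], [-2.57, 2.57]. Speed limits (rad/s): [2.57, 2.57, 3.14, 3.14, 3.14, 3.14, 3.14].

INTERFACE

Orientations are given as a unit quaternion [x, y, z, w].
In Python, from cell import ctrl gives the robot as it stands. The module is installed in compiled form; this text tells all that it offers.
- The arm moves only by the tool jog_arm, never from a script. Its argument "commands" is a list that holds one entry, the list of rows, each a list of 7 numbers: the turn, a rotation vector about the world's x, y, z in degrees, then the shift along the world's x, y, z in mm, then the opening, from -1 (shut) to 1 (fully open). A call has 1 to 8 rows; each row shifts and turns the commanded pose from where the row before left it; what a row does not reach is not made up. A row lasts 1/12 s, in which the tool goes at most 41.7 mm and 7.16 degrees, less where a joint would pass 70% of its speed; a pose out of reach is approached as far as the arm can. A call is refused whole if a number of a shift passes 41.7 or a number of a turn 7.16, either way. A call with a gripper value outside its range is refused whole. The fingers move at their own pace and stop on an object; "squeeze" is the grip in N (left out, the last holds). Time passes only in rows, so rows that do not move let the fingers close. It gives the time, the measured TCP pose, the force, the opening and the grip force at its end, in the units of the state.
- ctrl.get_state(): the state, without advancing time (a new reading comes with each control period).
- ctrl.snapshot(name): name is "scene" or "top"; returns the picture (420x560x3 uint8, red, green, blue); there is no depth.
- ctrl.calibration(name): a dict with "K" (3x3 intrinsics, pixels), "R" (3x3) and "t" (3): a world point X has camera coordinates R X + t. Camera axes: x right, y down, z forward; pixel columns grow to the right and rows downward; lengths in m; the calibration is good to about 2 mm. A picture is of the moment at which its call begins. calibration takes no time and is no camera call.
- ctrl.hand_in(): hands the job in; it is judged then, once.
The state is a dict: "clock": time; "q": joint angles; "joint_velocities": joint speeds; "effort": joint torques, N m; "position": TCP position; "orientation": TCP orientation; "wrist_force": force on the tool from outside, world axes, zero at the start; "ft_torque": the same for the moment, N m; "opening": finger opening in m; "grip_force": force on a finger pad.
Only numpy, scipy, OpenCV 4.12 (cv2) and the standard library are available. Lean on these libraries where they do the work, as an engineer would, in place of code of your own. Each camera call takes 0.05 s, during which the arm holds its last target. There are 200 camera calls.

TASK

One of the four cheese knives in the wooden block has a handle that has worked loose on its blade. Find it by slowly and gently rocking the handles from side to side, as far as they will go without force, while the knives stand in the block; then draw that knife out and stand it blade down in the empty steel cutlery caddy, lowering it in rather than dropping it. Leave the sound knives fully home in their slots, do not lever hard on the block, and do not disturb the other things on the counter.

Things in the scene. Friction and masses are not known exactly. Their poses are not given: they have to be found in the camera images.
- block: upright wooden knife block fixed to the counter, 124 x 124 x 90 mm high, origin under its centre, z up. Four cheese knives stand in it blade down, in slots at x = +-30, y = +-30 mm of its frame, each 24 mm long (x), 4.5 mm wide (y), 80 mm deep: a sound knife sways only 1 to 2 mm at its handle. Over 65 N on the block is too rough: a sound handle pushed with 13 N, or knocked at 30 mm/s, does that
- knife_1_handle (a point): cheese knife 1 of 4, all alike: centre of the thick part of its pear-shaped wooden handle, a ball 30 mm across, 22 mm below the handle's top and, when home, 59 mm above the block's top. Own z up along the knife, y across the blade's thickness. Rigid, except on the one loose knife: there it rocks along y with under 1 N, about 9 mm (10 degrees) each way, about a pivot 50 mm below, and springs back
- knife_2_handle (a point): cheese knife 2 of 4, all alike: centre of the thick part of its pear-shaped wooden handle, a ball 30 mm across, 22 mm below the handle's top and, when home, 59 mm above the block's top. Own z up along the knife, y across the blade's thickness. Rigid, except on the one loose knife: there it rocks along y with under 1 N, about 9 mm (10 degrees) each way, about a pivot 50 mm below, and springs back
- knife_3_handle (a point): cheese knife 3 of 4, all alike: centre of the thick part of its pear-shaped wooden handle, a ball 30 mm across, 22 mm below the handle's top and, when home, 59 mm above the block's top. Own z up along the knife, y across the blade's thickness. Rigid, except on the one loose knife: there it rocks along y with under 1 N, about 9 mm (10 degrees) each way, about a pivot 50 mm below, and springs back
- knife_4_handle (a point): cheese knife 4 of 4, all alike: centre of the thick part of its pear-shaped wooden handle, a ball 30 mm across, 22 mm below the handle's top and, when home, 59 mm above the block's top. Own z up along the knife, y across the blade's thickness. Rigid, except on the one loose knife: there it rocks along y with under 1 N, about 9 mm (10 degrees) each way, about a pivot 50 mm below, and springs back
- knife_1_tip (a point): tip of knife 1's blade (75 x 22 mm along x, 3 mm thick), 134 mm below its handle point; knife about 85 g. Home, its steel collar sits on the block's top and the tip is 15 mm above the block's underside. A handle squeezed along y cannot tilt between the pads: pinch it along x to rock it, or nudge it. The loose knife's blade hangs 5 mm lower while carried by its handle
- knife_2_tip (a point): tip of knife 2's blade (75 x 22 mm along x, 3 mm thick), 134 mm below its handle point; knife about 85 g. Home, its steel collar sits on the block's top and the tip is 15 mm above the block's underside. A handle squeezed along y cannot tilt between the pads: pinch it along x to rock it, or nudge it. The loose knife's blade hangs 5 mm lower while carried by its handle
- knife_3_tip (a point): tip of knife 3's blade (75 x 22 mm along x, 3 mm thick), 134 mm below its handle point; knife about 85 g. Home, its steel collar sits on the block's top and the tip is 15 mm above the block's underside. A handle squeezed along y cannot tilt between the pads: pinch it along x to rock it, or nudge it. The loose knife's blade hangs 5 mm lower while carried by its handle
- knife_4_tip (a point): tip of knife 4's blade (75 x 22 mm along x, 3 mm thick), 134 mm below its handle point; knife about 85 g. Home, its steel collar sits on the block's top and the tip is 15 mm above the block's underside. A handle squeezed along y cannot tilt between the pads: pinch it along x to rock it, or nudge it. The loose knife's blade hangs 5 mm lower while carried by its handle
- caddy: open steel cutlery caddy fixed to the counter, empty, 80 x 80 mm and 104 mm high, walls and floor 4 mm, origin under its centre. A force of more than 25 N on it is too rough
- spatula: bystander, to be left alone: orange silicone spatula, 270 mm long, lying on the counter off to the left; origin on the counter under its middle
- tea_strainer: bystander, to be left alone: steel tea strainer, bowl 73 mm across and 31 mm high with a thin handle about 95 mm long towards the robot, between the block and the caddy; origin under the bowl's centre
- mug: bystander, to be left alone: white mug, 80 mm across and 92 mm high, off to the right; origin under its centre
- shaker: bystander, to be left alone: glass salt shaker with a steel cap, 46 mm across and 78 mm high, between the block and the caddy on the robot's side; origin under its centre

How it is judged:
On the way, in this order (a step that is already met when the one before it is completed fails the run):
1. a handle is rocked at least 7 degrees to one side or the other while its knife stands home in the block (only the loose one can be) ((((angle between knife_1_handle's own y axis and vertical below 1.4508 rad or angle between knife_1_handle's own y axis and vertical above 1.6908 rad) and z of knife_1_tip in the frame of block below 0.021 m) or ((angle between knife_2_handle's own y axis and vertical below 1.4508 rad or angle between knife_2_handle's own y axis and vertical above 1.6908 rad) and z of knife_2_tip in the frame of block below 0.021 m) or ((angle between knife_3_handle's own y axis and vertical below 1.4508 rad or angle between knife_3_handle's own y axis and vertical above 1.6908 rad) and z of knife_3_tip in the frame of block below 0.021 m) or ((angle between knife_4_handle's own y axis and vertical below 1.4508 rad or angle between knife_4_handle's own y axis and vertical above 1.6908 rad) and z of knife_4_tip in the frame of block below 0.021 m))), for 0.1 s.
2. the loose knife is drawn clear of the block, its handle slipped up on the tang (((z of knife_1_tip in the frame of block above 0.09 m and distance between knife_1_handle and knife_1_tip above 0.1365 m) or (z of knife_2_tip in the frame of block above 0.09 m and distance between knife_2_handle and knife_2_tip above 0.1365 m) or (z of knife_3_tip in the frame of block above 0.09 m and distance between knife_3_handle and knife_3_tip above 0.1365 m) or (z of knife_4_tip in the frame of block above 0.09 m and distance between knife_4_handle and knife_4_tip above 0.1365 m))), for 0.1 s.
3. it is lowered, not dropped, into the caddy: its tip is at the caddy's floor with the gripper still about its handle (((x of knife_1_tip in the frame of caddy between -0.038 and 0.038 m and y of knife_1_tip in the frame of caddy between -0.038 and 0.038 m and z of knife_1_tip in the frame of caddy below 0.02 m and distance between the grasp point and knife_1_handle below 0.045 m) or (x of knife_2_tip in the frame of caddy between -0.038 and 0.038 m and y of knife_2_tip in the frame of caddy between -0.038 and 0.038 m and z of knife_2_tip in the frame of caddy below 0.02 m and distance between the grasp point and knife_2_handle below 0.045 m) or (x of knife_3_tip in the frame of caddy between -0.038 and 0.038 m and y of knife_3_tip in the frame of caddy between -0.038 and 0.038 m and z of knife_3_tip in the frame of caddy below 0.02 m and distance between the grasp point and knife_3_handle below 0.045 m) or (x of knife_4_tip in the frame of caddy between -0.038 and 0.038 m and y of knife_4_tip in the frame of caddy between -0.038 and 0.038 m and z of knife_4_tip in the frame of caddy below 0.02 m and distance between the grasp point and knife_4_handle below 0.045 m))), for 0.1 s.
At the end, for the whole second after the job is handed in: the loose knife stands released in the caddy, its tip on the floor (under 15 mm up) and its handle up (leaning under 43 degrees); the three sound knives are home in their own slots (tip raised less than 6 mm, within 10 mm of where it was, leaning under 6 degrees) (((x of knife_1_tip in the frame of caddy between -0.038 and 0.038 m and y of knife_1_tip in the frame of caddy between -0.038 and 0.038 m and z of knife_1_tip in the frame of caddy below 0.015 m and angle between knife_1_handle's own z axis and vertical below 0.75 rad) or (x of knife_2_tip in the frame of caddy between -0.038 and 0.038 m and y of knife_2_tip in the frame of caddy between -0.038 and 0.038 m and z of knife_2_tip in the frame of caddy below 0.015 m and angle between knife_2_handle's own z axis and vertical below 0.75 rad) or (x of knife_3_tip in the frame of caddy between -0.038 and 0.038 m and y of knife_3_tip in the frame of caddy between -0.038 and 0.038 m and z of knife_3_tip in the frame of caddy below 0.015 m and angle between knife_3_handle's own z axis and vertical below 0.75 rad) or (x of knife_4_tip in the frame of caddy between -0.038 and 0.038 m and y of knife_4_tip in the frame of caddy between -0.038 and 0.038 m and z of knife_4_tip in the frame of caddy below 0.015 m and angle between knife_4_handle's own z axis and vertical below 0.75 rad)) and ((x of knife_1_tip in the frame of caddy between -0.038 and 0.038 m and y of knife_1_tip in the frame of caddy between -0.038 and 0.038 m and z of knife_1_tip in the frame of caddy below 0.015 m and angle between knife_1_handle's own z axis and vertical below 0.75 rad) or (z of knife_1_tip in the frame of block below 0.021 m and distance of knife_1_tip from where it was at the start of the episode below 0.01 m and angle between knife_1_handle's own z axis and vertical below 0.1 rad)) and ((x of knife_2_tip in the frame of caddy between -0.038 and 0.038 m and y of knife_2_tip in the frame of caddy between -0.038 and 0.038 m and z of knife_2_tip in the frame of caddy below 0.015 m and angle between knife_2_handle's own z axis and vertical below 0.75 rad) or (z of knife_2_tip in the frame of block below 0.021 m and distance of knife_2_tip from where it was at the start of the episode below 0.01 m and angle between knife_2_handle's own z axis and vertical below 0.1 rad)) and ((x of knife_3_tip in the frame of caddy between -0.038 and 0.038 m and y of knife_3_tip in the frame of caddy between -0.038 and 0.038 m and z of knife_3_tip in the frame of caddy below 0.015 m and angle between knife_3_handle's own z axis and vertical below 0.75 rad) or (z of knife_3_tip in the frame of block below 0.021 m and distance of knife_3_tip from where it was at the start of the episode below 0.01 m and angle between knife_3_handle's own z axis and vertical below 0.1 rad)) and ((x of knife_4_tip in the frame of caddy between -0.038 and 0.038 m and y of knife_4_tip in the frame of caddy between -0.038 and 0.038 m and z of knife_4_tip in the frame of caddy below 0.015 m and angle between knife_4_handle's own z axis and vertical below 0.75 rad) or (z of knife_4_tip in the frame of block below 0.021 m and distance of knife_4_tip from where it was at the start of the episode below 0.01 m and angle between knife_4_handle's own z axis and vertical below 0.1 rad))); the robot touches nothing.
It fails at once if the block, with the knives in it, is pressed or levered on with more than 65 N (contact force between block and anything else above 65 N).
It fails at once if a sound knife (one whose handle does not slip on its tang) is drawn from the block by more than 25 mm ((z of knife_1_tip in the frame of block above 0.04 m and horizontal distance between knife_1_tip and block below 0.09 m and distance between knife_1_handle and knife_1_tip below 0.1365 m) or (z of knife_2_tip in the frame of block above 0.04 m and horizontal distance between knife_2_tip and block below 0.09 m and distance between knife_2_handle and knife_2_tip below 0.1365 m) or (z of knife_3_tip in the frame of block above 0.04 m and horizontal distance between knife_3_tip and block below 0.09 m and distance between knife_3_handle and knife_3_tip below 0.1365 m) or (z of knife_4_tip in the frame of block above 0.04 m and horizontal distance between knife_4_tip and block below 0.09 m and distance between knife_4_handle and knife_4_tip below 0.1365 m)).
It fails at once if the caddy is struck or pressed with more than 25 N (contact force between caddy and anything else above 25 N).
It fails at once if a bystander is shifted by more than 30 mm (distance of any of spatula, tea_strainer, mug, shaker from where it was at the start of the episode above 0.03 m).
It also fails if it takes over 72 s, if anything falls off the work surface, if the arm or the gripper's body presses on something with over 40 N, if the wrist force passes 120 N, or if a joint passes its speed limit or range.

## Working session

There is one attempt and no reset: what is moved stays moved. The work goes in short steps, Python scripts to look and compute and a tool call to move; the robot and the scene stay as the last step left them, time stands still between calls to the robot, and variables do not carry over. Pictures are saved under pics/ and viewed, at most 10 in all, crops included, and the job is handed in when it is done.

Besides the shell and the picture viewer there is one more tool, called after "Call:" as name([rows], argument=value, ...), one row to a line, values as JSON. jog_arm: Moves the arm, as the interface text tells. Its arguments: {"type":"object","properties":{"commands":{"type":"array","items":{"type":"array","items":{"type":"array","items":{"type":"number"}}}},"squeeze":{"type":"number"}},"required":["commands"]}

```bash
mkdir -p pics; python3 - <<'E'
from cell import ctrl
import cv2,numpy as np
for n in("scene","top"):
    im=ctrl.snapshot(n); cv2.imwrite(f"pics/{n}0.png",im[:,:,::-1])
    c=ctrl.calibration(n); print(n,np.round(c["K"],1).tolist(),np.round(c["R"],3).tolist(),np.round(c["t"],3).tolist(), np.round(-c["R"].T@c["t"],3))
s=ctrl.get_state();print({k:np.round(v,3).tolist() for k,v in s.items()},ctrl.tip_extent)
E
```

```text
scene [[467.0, 0.0, 282.7], [0.0, 467.0, 207.2], [0.0, 0.0, 1.0]] [[-0.871, 0.491, 0.003], [0.293, 0.526, -0.798], [-0.393, -0.694, -0.603]] [0.496, -0.094, 1.573] [1.078 0.898 0.872]
top [[460.8, 0.0, 278.9], [0.0, 460.8, 200.9], [0.0, 0.0, 1.0]] [[-0.009, -1.0, 0.01], [-0.999, 0.008, -0.049], [0.049, -0.01, -0.999]] [0.001, 0.576, 1.3] [0.512 0.01  1.327]
{'clock': 0.1, 'q': [-0.869, 0.502, -0.427, 1.551, 0.221, 1.138, -0.21], 'joint_velocities': [-0.0, -0.0, -0.001, -0.002, -0.0, -0.0, 0.001], 'effort': [-0.011, -57.081, -5.838, -28.175, 0.01, 0.006, -0.0], 'position': [0.276, 0.588, 0.247], 'orientation': [0.218, 0.976, -0.001, -0.0], 'wrist_force': [-0.232, 0.854, -0.127], 'ft_torque': [0.013, -0.052, -0.022], 'grip_force': 0.0, 'opening': 0.085} 0.017
```

View pics/scene0.png

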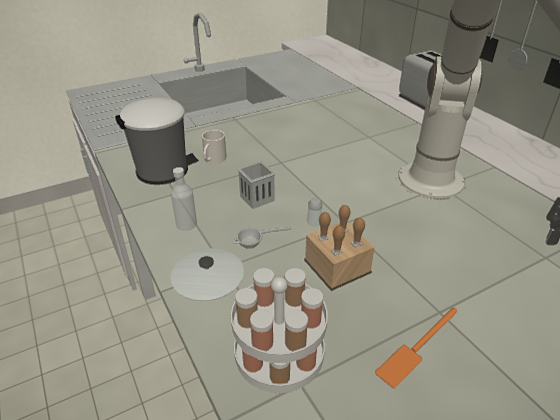

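View pics/top0.png

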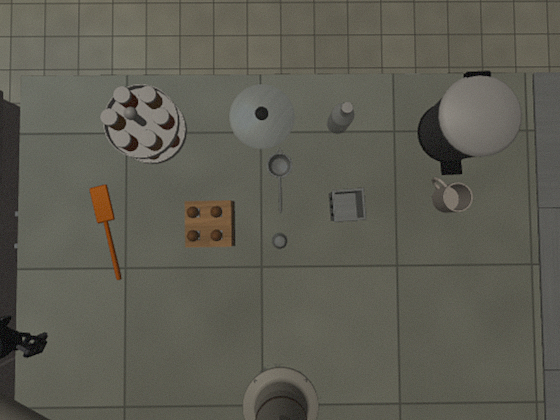

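The scene view shows the block at about (338,258) with four handles, and the caddy at (257,185). In the top view the handles are near (193,212), (216,212), (193,236) and (216,236). The caddy is at (348,205), the strainer at (279,165), the shaker at (279,241) and the spatula at (107,230).

```bash
cat > h.py <<'E'
import cv2,numpy as np
from cell import ctrl
def ray(n,p,z):
    c=ctrl.calibration(n); d=c["R"].T@np.linalg.inv(c["K"])@np.array([p[0],p[1],1.]); o=-c["R"].T@c["t"]
    return (o+d*(z-o[2])/d[2])
def proj(n,X):
    c=ctrl.calibration(n); v=c["K"]@(c["R"]@np.array(X)+c["t"]); return v[:2]/v[2]
def blobs(m,amin,k=3):
    m=cv2.morphologyEx(m.astype(np.uint8)*255,cv2.MORPH_OPEN,np.ones((k,k)))
    n,l,s,c=cv2.connectedComponentsWithStats(m)
    return [(c[i],s[i]) for i in range(1,n) if s[i][4]>=amin],l
E
python3 - <<'E'
from h import *
im=cv2.imread("pics/top0.png"); hsv=cv2.cvtColor(im,cv2.COLOR_BGR2HSV)
print(hsv[212,194],hsv[223,205],hsv[238,230],hsv[205,205])
H,S,V=[hsv[...,i].astype(int) for i in range(3)]
box=np.zeros(H.shape,bool); box[190:260,175:245]=1
wood=box&(S>70)&(H<25)&(V>95); hand=box&(S>70)&(H<25)&(V<95)
for c,s in blobs(hand,30)[0]: print("h",np.round(c,1),s, np.round(ray("top",c,.149),4))
wm=cv2.morphologyEx(((wood|hand)*255).astype(np.uint8),cv2.MORPH_CLOSE,np.ones((5,5)))
r=cv2.minAreaRect(max(cv2.findContours(wm,0,2)[0],key=cv2.contourArea));print("blk",r)
for p in cv2.boxPoints(r): print(np.round(ray("top",p,.09),4))
out=[im[180:265,165:260],im[180:235,315:380],]
a=cv2.resize(out[0],None,fx=6,fy=6,interpolation=2);b=cv2.resize(out[1],None,fx=4,fy=4,interpolation=2)
cv=np.zeros((510,570+260,3),np.uint8);cv[:a.shape[0],:a.shape[1]]=a;cv[:b.shape[0],570:570+b.shape[1]]=b
cv2.imwrite("pics/crop0.png",cv[:,:800])
sc=cv2.imread("pics/scene0.png");h2=cv2.cvtColor(sc,cv2.COLOR_BGR2HSV)
print("caddy row",ray("top",(348,205),.104))
for n,p in(("shaker",(279,241)),("strainer",(279,165)),("mug",(458,197))):print(n,np.round(ray("top",p,.05),3))
E
```

```text
[ 12 128  60] [ 15 121 112] [ 16 123 122] [ 16 122 115]
h [192.1 211.6] [187 206  11  12 110] [0.5436 0.2196 0.149 ]
h [215.6 211.2] [211 206  10  12 105] [0.5442 0.1598 0.149 ]
h [215.7 234.7] [210 229  13  12 112] [0.4842 0.1597 0.149 ]
h [192.4 235.6] [187 230  12  12 115] [0.4825 0.2189 0.149 ]
h [232. 239.] [231 234   3  11  33] [0.473  0.1181 0.149 ]
blk ((208.99386596679688, 223.28587341308594), (46.60955047607422, 49.26560974121094), 88.36341857910156)
[0.5747 0.2526 0.09  ]
[0.5774 0.1206 0.09  ]
[0.4527 0.1175 0.09  ]
[0.4501 0.2489 0.09  ]
caddy row [ 0.55893724 -0.18624165  0.104     ]
shaker [ 0.463 -0.002  0.05 ]
strainer [ 0.674 -0.004  0.05 ]
mug [ 0.581 -0.502  0.05 ]
```

View pics/crop0.png

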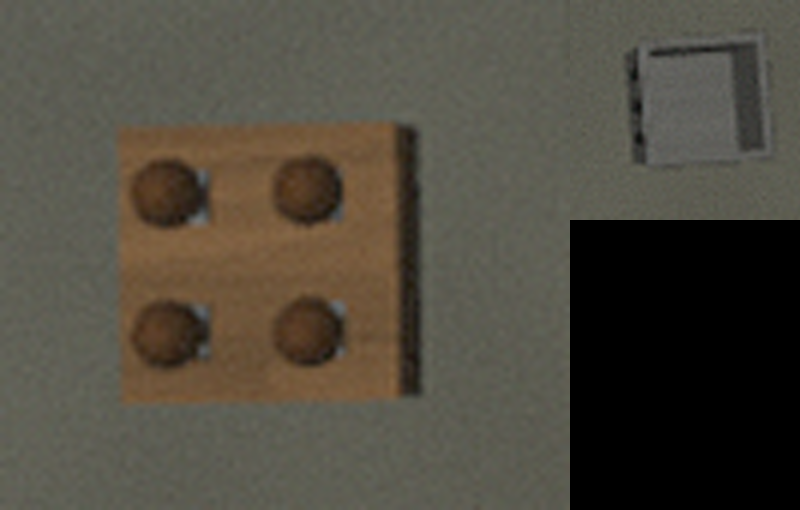

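The crop shows the four handles in a 60 mm square aligned with the world axes, with grey collars peeping out on the right. The caddy rim runs from about (332,189) to (365,221). I still need the blade direction, so I'll look at the collars in the scene view.

```bash
python3 - <<'E'
from h import *
sc=cv2.imread("pics/scene0.png")
cv2.imwrite("pics/crop1.png",cv2.resize(sc[195:290,295:385],None,fx=6,fy=6,interpolation=2))
for X in((.5436,.2196,.149),(.5442,.1598,.149),(.4842,.1597,.149),(.4825,.2189,.149),(.5436,.2196,.09)):print(X,(proj("scene",X)-[295,195])*6)
E
```

```text
(0.5436, 0.2196, 0.149) [253.26500071 229.85459784]
(0.5442, 0.1598, 0.149) [169.37705072 148.54467586]
(0.4842, 0.1597, 0.149) [288.31568266 105.20301574]
(0.4825, 0.2189, 0.149) [376.06325734 181.60858001]
(0.5436, 0.2196, 0.09) [242.67691399 339.46942031]
```

View pics/crop1.png

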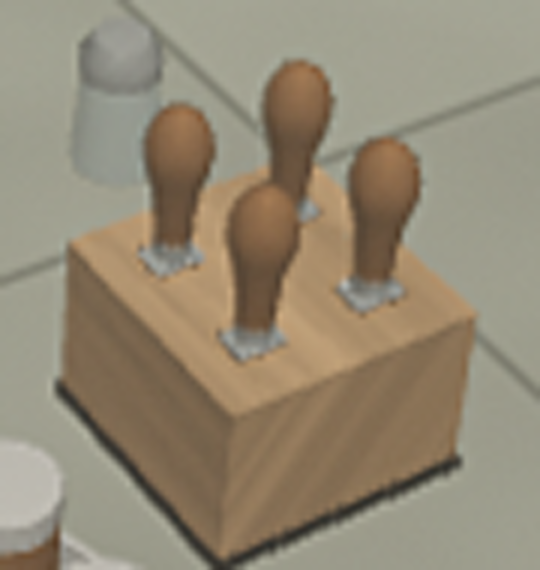

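In the crop the collars' long edge runs along world x, about 23 by 14 mm, so the block's yaw is near 0 and the knives rock along world y. I'll straddle each row of handles with pads closing along y and push outward with the inner pad.

Call:
jog_arm([
  [[0,0,3.15,17,-30,0,0.1],[0,0,3.15,17,-30,0,0.1],[0,0,3.15,17,-30,0,0.1],[0,0,3.15,17,-30,0,0.1],[0,0,3.15,17,-30,0,0.1],[0,0,3.15,17,-30,0,0.1],[0,0,3.15,17,-30,0,0.1],[0,0,3.15,17,-30,0,0.1]],
])

```text
clock: 0.77
position: [0.4125, 0.3466, 0.248]
orientation: [-0.002, 1.0, -0.0, -0.0]
wrist_force: [1.3, 0.3, -0.6]
opening: 0.0471
grip_force: 0.0
```

Call:
jog_arm([
  [[0,0,0,17,-32,0,0.1],[0,0,0,17,-32,0,0.1],[0,0,0,17,-32,0,0.1],[0,0,0,19,-31,0,0.1],[0,0,0,0,0,0,0.1],[0,0,0,0,0,0,0.1]],
])

```text
clock: 1.27
position: [0.4833, 0.2184, 0.2478]
orientation: [0.002, 1.0, -0.001, -0.0]
wrist_force: [-0.9, 0.9, 0.3]
opening: 0.047
grip_force: 0.0
```

Call:
jog_arm([
  [[0,0,0,0,2,-12,0.1],[0,0,0,0,0,-12,0.1],[0,0,0,0,0,-12,0.1],[0,0,0,0,0,-12,0.1],[0,0,0,0,0,0,0.1]],
])

```text
clock: 1.68
position: [0.4795, 0.2233, 0.1967]
orientation: [-0.002, 1.0, -0.001, -0.003]
wrist_force: [-0.3, -0.2, -0.7]
opening: 0.0467
grip_force: 0.0
```

```bash
python3 - <<'E'
from h import *
sc=ctrl.snapshot("scene")[:,:,::-1];tp=ctrl.snapshot("top")[:,:,::-1]
a=cv2.resize(sc[160:270,290:390],(500,550),interpolation=2)
b=cv2.resize(tp[190:255,170:235],(300,300),interpolation=2)
c=np.zeros((550,800,3),np.uint8);c[:,:500]=a;c[:300,500:]=b
cv2.imwrite("pics/c2.png",c);print(ctrl.get_state()["position"])
E
```

```text
[0.48115395 0.22373854 0.19912647]
```

View pics/c2.png

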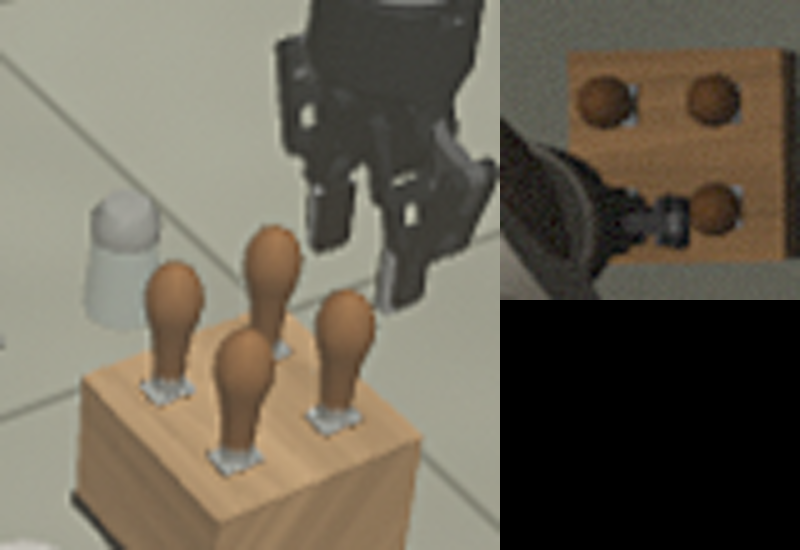

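The hand is above the near-left handle with its fingers along y. The inner finger has about 5 mm to the neighbouring handle, so I'll narrow the opening slightly and go down.

Call:
jog_arm([
  [[0,0,0,1,0,0,0.04],[0,0,0,0,0,-6,0.04],[0,0,0,0,0,-6,0.04],[0,0,0,0,0,-6,0.04],[0,0,0,0,0,-6,0.04],[0,0,0,0,0,-6,0.04],[0,0,0,0,0,-6,0.04],[0,0,0,0,0,0,0.04]],
])

```text
clock: 2.45
position: [0.4822, 0.2229, 0.1627]
orientation: [-0.001, 1.0, -0.0, -0.001]
wrist_force: [-0.8, -0.3, -0.2]
opening: 0.0446
grip_force: 0.0
```

Call:
jog_arm([
  [[0,0,0,0,0,-6,0.04],[0,0,0,0,0,-5,0.04],[0,0,0,0,0,0,0.04],[0,0,0,0,0,0,0.04],[0,0,0,0,0,0,0.04]],
])

```text
clock: 2.87
position: [0.4832, 0.2235, 0.1534]
orientation: [-0.001, 1.0, 0.0, 0.0]
wrist_force: [0.6, -0.6, 0.9]
opening: 0.0442
grip_force: 0.0
```

Call:
jog_arm([
  [[0,0,0,0,0.7,0,0.04],[0,0,0,0,0.7,0,0.04],[0,0,0,0,0.6,0,0.04],[0,0,0,0,0.5,0,0.04],[0,0,0,0,0.5,0,0.04]],
])

```text
clock: 3.28
position: [0.4832, 0.2266, 0.1534]
orientation: [-0.001, 1.0, 0.0, 0.0]
wrist_force: [-1.0, 0.7, -0.0]
opening: 0.0443
grip_force: 0.0
```

Call:
jog_arm([
  [[0,0,0,0,0.5,0,0.04],[0,0,0,0,0.5,0,0.04],[0,0,0,0,0.5,0,0.04]],
])

```text
clock: 3.53
position: [0.4831, 0.228, 0.1533]
orientation: [-0.001, 1.0, 0.0, -0.0]
wrist_force: [0.5, 0.2, 0.3]
opening: 0.0445
grip_force: 0.0
```

Call:
jog_arm([
  [[0,0,0,0,0.5,0,0.04],[0,0,0,0,0.5,0,0.04],[0,0,0,0,0.5,0,0.04]],
])

```text
clock: 3.78
position: [0.4831, 0.2293, 0.1533]
orientation: [-0.0, 1.0, -0.0, -0.0]
wrist_force: [-1.0, -0.6, 1.1]
opening: 0.0446
grip_force: 0.3
```

Call:
jog_arm([
  [[0,0,0,0,0.5,0,0.04],[0,0,0,0,0.5,0,0.04]],
])

```text
clock: 3.95
position: [0.4831, 0.2303, 0.1533]
orientation: [-0.0, 1.0, -0.0, -0.0]
wrist_force: [0.1, -1.2, -0.1]
opening: 0.0444
grip_force: 0.5
```

Call:
jog_arm([
  [[0,0,0,0,0.5,0,0.04],[0,0,0,0,0.5,0,0.04]],
])

```text
clock: 4.12
position: [0.4832, 0.2306, 0.1533]
orientation: [-0.0, 1.0, -0.001, -0.0]
wrist_force: [-0.2, -4.2, 2.0]
opening: 0.0444
grip_force: 1.8
```

Call:
jog_arm([
  [[0,0,0,0,0.5,0,0.04]],
])

```text
clock: 4.2
position: [0.4832, 0.2307, 0.1533]
orientation: [-0.0, 1.0, -0.001, -0.0]
wrist_force: [0.3, -5.7, 1.8]
opening: 0.0446
grip_force: 2.6
```

Knife A (near, left) is sound: it stalls at y=0.2306 with 5.7 N. I'll back off and slide to the far-left knife.

Call:
jog_arm([
  [[0,0,0,0,-4,0,0.04],[0,0,0,0,-3.5,0,0.04],[0,0,0,10,0,0,0.04],[0,0,0,15,0,0,0.04],[0,0,0,15,0,0,0.04],[0,0,0,10,0,0,0.04],[0,0,0,10,0.5,0,0.04],[0,0,0,0,0,0,0.04]],
])

```text
clock: 4.87
position: [0.5454, 0.2249, 0.1533]
orientation: [0.0, 1.0, 0.0, 0.001]
wrist_force: [0.3, -0.1, 0.2]
opening: 0.0447
grip_force: 0.0
```

Call:
jog_arm([
  [[0,0,0,0,0.8,0,0.04],[0,0,0,0,0.8,0,0.04],[0,0,0,0,0.8,0,0.04],[0,0,0,0,0.6,0,0.04]],
])

```text
clock: 5.2
position: [0.5424, 0.2283, 0.1533]
orientation: [-0.001, 1.0, 0.0, -0.0]
wrist_force: [-0.1, -0.6, 0.6]
opening: 0.0445
grip_force: 0.0
```

Call:
jog_arm([
  [[0,0,0,0,0.5,0,0.04],[0,0,0,0,0.5,0,0.04],[0,0,0,0,0.5,0,0.04],[0,0,0,0,0.5,0,0.04]],
])

```text
clock: 5.53
position: [0.5431, 0.2298, 0.1534]
orientation: [-0.001, 1.0, -0.0, 0.0]
wrist_force: [0.1, -0.9, 0.1]
opening: 0.0443
grip_force: 0.3
```

Call:
jog_arm([
  [[0,0,0,0,0.5,0,0.04],[0,0,0,0,0.5,0,0.04]],
])

```text
clock: 5.7
position: [0.5432, 0.2308, 0.1533]
orientation: [-0.0, 1.0, -0.0, -0.0]
wrist_force: [0.5, -0.9, -0.3]
opening: 0.0443
grip_force: 0.3
```

Call:
jog_arm([
  [[0,0,0,0,0.5,0,0.04],[0,0,0,0,0.5,0,0.04]],
])

```text
clock: 5.87
position: [0.5432, 0.2312, 0.1533]
orientation: [-0.0, 1.0, -0.001, -0.0]
wrist_force: [-0.5, -3.8, 1.1]
opening: 0.0446
grip_force: 1.6
```

Call:
jog_arm([
  [[0,0,0,0,0.5,0,0.04],[0,0,0,0,0.3,0,0.04]],
])

```text
clock: 6.03
position: [0.5432, 0.2313, 0.1532]
orientation: [-0.0, 1.0, -0.001, -0.0]
wrist_force: [-1.3, -4.7, 2.4]
opening: 0.0445
grip_force: 2.7
```

That knife is sound too. Next is the right row, starting with the far-right knife.

Call:
jog_arm([
  [[0,0,0,0,-4.5,0,0.04],[0,0,0,0,-4.5,0,0.04],[0,0,0,0,0,12,0.04],[0,0,0,0,0,12,0.04],[0,0,0,0,0,12,0.04],[0,0,0,0,0,12,0.04],[0,0,0,0,-15,0,0.04],[0,0,0,0,-15,0,0.04]],
])

```text
clock: 6.7
position: [0.544, 0.1956, 0.2041]
orientation: [-0.002, 1.0, 0.001, 0.002]
wrist_force: [-0.5, -0.2, -0.3]
opening: 0.0449
grip_force: 0.0
```

Call:
jog_arm([
  [[0,0,0,0,-15,0,0.04],[0,0,0,0,-15,0,0.04],[0,0,0,0,0,0,0.04],[0,0,0,0,0,0,0.04],[0,0,0,0,0,0,0.04]],
])

```text
clock: 7.12
position: [0.5434, 0.1652, 0.2022]
orientation: [-0.001, 1.0, 0.001, 0.001]
wrist_force: [0.6, -0.6, -0.1]
opening: 0.044
grip_force: 0.0
```

Call:
jog_arm([
  [[0,0,0,0,-3,0,0.04],[0,0,0,0,0,-8,0.04],[0,0,0,0,0,-8,0.04],[0,0,0,0,0,-8,0.04],[0,0,0,0,0,-8,0.04],[0,0,0,0,0,-8,0.04],[0,0,0,0,0,-8,0.04],[0,0,0,0,0,0,0.04]],
])

```text
clock: 7.78
position: [0.5418, 0.1603, 0.151]
orientation: [-0.001, 1.0, -0.0, -0.002]
wrist_force: [-0.2, 0.2, -0.5]
opening: 0.0445
grip_force: 0.0
```

Call:
jog_arm([
  [[0,0,0,0,0,0,0.04],[0,0,0,0,-0.8,0,0.04],[0,0,0,0,-0.8,0,0.04],[0,0,0,0,-0.8,0,0.04],[0,0,0,0,-0.8,0,0.04],[0,0,0,0,-0.8,0,0.04]],
])

```text
clock: 8.28
position: [0.5433, 0.1566, 0.1536]
orientation: [-0.0, 1.0, 0.0, 0.0]
wrist_force: [0.2, -0.3, -0.7]
opening: 0.0442
grip_force: 0.0
```

Call:
jog_arm([
  [[0,0,0,0,-0.5,0,0.04],[0,0,0,0,-0.5,0,0.04],[0,0,0,0,-0.5,0,0.04],[0,0,0,0,-0.5,0,0.04]],
])

```text
clock: 8.62
position: [0.5432, 0.1547, 0.1534]
orientation: [-0.001, 1.0, 0.0, 0.0]
wrist_force: [0.4, 0.3, 0.1]
opening: 0.0443
grip_force: 0.0
```

Call:
jog_arm([
  [[0,0,0,0,-0.5,0,0.04],[0,0,0,0,-0.5,0,0.04]],
])

```text
clock: 8.78
position: [0.5431, 0.1538, 0.1533]
orientation: [-0.001, 1.0, 0.0, -0.0]
wrist_force: [0.1, 0.5, 0.5]
opening: 0.0446
grip_force: 0.1
```

Call:
jog_arm([
  [[0,0,0,0,-0.5,0,0.04],[0,0,0,0,-0.5,0,0.04]],
])

```text
clock: 8.95
position: [0.5432, 0.1528, 0.1534]
orientation: [-0.001, 1.0, 0.0, 0.0]
wrist_force: [-0.5, 0.4, -0.8]
opening: 0.0443
grip_force: 0.1
```

Call:
jog_arm([
  [[0,0,0,0,-0.5,0,0.04],[0,0,0,0,-0.5,0,0.04]],
])

```text
clock: 9.12
position: [0.5432, 0.1517, 0.1533]
orientation: [-0.001, 1.0, 0.0, 0.0]
wrist_force: [-0.4, 0.2, 0.0]
opening: 0.0442
grip_force: 0.1
```

Call:
jog_arm([
  [[0,0,0,0,-0.5,0,0.04],[0,0,0,0,-0.5,0,0.04]],
])

```text
clock: 9.28
position: [0.5431, 0.1508, 0.1533]
orientation: [-0.001, 1.0, 0.0, 0.0]
wrist_force: [0.5, 0.4, -0.5]
opening: 0.0445
grip_force: 0.1
```

Call:
jog_arm([
  [[0,0,0,0,-0.5,0,0.04],[0,0,0,0,-0.5,0,0.04],[0,0,0,0,-0.5,0,0.04],[0,0,0,0,-0.5,0,0.04]],
])

```text
clock: 9.62
position: [0.5431, 0.1487, 0.1533]
orientation: [-0.001, 1.0, 0.0, -0.0]
wrist_force: [-0.1, -0.4, -0.2]
opening: 0.0445
grip_force: 0.2
```

Call:
jog_arm([
  [[0,0,0,0,-0.5,0,0.04],[0,0,0,0,-0.5,0,0.04],[0,0,0,0,-0.5,0,0.04]],
])

```text
clock: 9.87
position: [0.5431, 0.1472, 0.1533]
orientation: [-0.001, 1.0, 0.0, 0.0]
wrist_force: [-0.3, 0.5, 0.8]
opening: 0.0444
grip_force: 0.2
```

Clearly loose: it has moved 6 mm and more with under 1 N. I'll keep going until it reaches the limit.

Call:
jog_arm([
  [[0,0,0,0,-0.5,0,0.04],[0,0,0,0,-0.5,0,0.04],[0,0,0,0,-0.5,0,0.04]],
])

```text
clock: 10.12
position: [0.5431, 0.1457, 0.1533]
orientation: [-0.001, 1.0, 0.0, 0.0]
wrist_force: [0.4, 0.1, 0.7]
opening: 0.0446
grip_force: 0.2
```

Call:
jog_arm([
  [[0,0,0,0,-0.5,0,0.04],[0,0,0,0,-0.5,0,0.04]],
])

```text
clock: 10.28
position: [0.5431, 0.1447, 0.1533]
orientation: [-0.001, 1.0, 0.0, -0.0]
wrist_force: [-0.5, -0.7, 0.1]
opening: 0.0442
grip_force: 0.2
```

```bash
python3 - <<'E'
from h import *
sc=ctrl.snapshot("scene")[:,:,::-1]
cv2.imwrite("pics/c3.png",cv2.resize(sc[175:285,290:390],(500,550),interpolation=2))
s=ctrl.get_state();print(s["wrist_force"],s["grip_force"],s["position"])
E
```

```text
[-0.12729885 -0.7497647   1.1327029 ] 0.21631772629916668 [0.54313892 0.14456817 0.15331368]
```

View pics/c3.png

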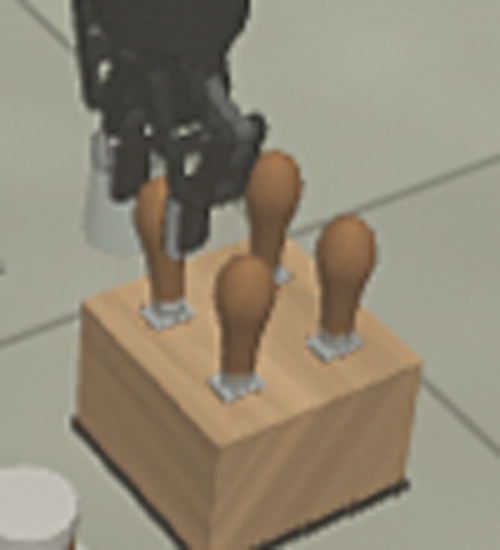

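The far-right handle (upper left in the picture) leans clearly to the left, about 9 mm after contact and still soft, so that's the loose knife. I'll recentre, go down a little and close.

Call:
jog_arm([
  [[0,0,0,0,2,0,0.04],[0,0,0,0,2.5,0,0.04],[0,0,0,0,2.5,0,0.04],[0,0,0,0,2.5,0,0.04],[0,0,0,0,2.5,-2,0.04],[0,0,0,0,2.5,-2,0.04],[0,0,0,0,2,-2,0.04],[0,0,0,0,0,-2,0.04]],
])

```text
clock: 11.0
position: [0.5429, 0.162, 0.145]
orientation: [-0.001, 1.0, 0.0, -0.0]
wrist_force: [-0.3, 1.0, -0.3]
opening: 0.0441
grip_force: 0.0
```

Call:
jog_arm([
  [[0,0,0,0,0,0,0.04],[0,0,0,0,0,0,-0.1],[0,0,0,0,0,0,-0.2],[0,0,0,0,0,0,-0.25],[0,0,0,0,0,0,-0.28]],
], squeeze=25)

```text
clock: 11.42
position: [0.5433, 0.161, 0.1454]
orientation: [-0.0, 1.0, -0.0, 0.0]
wrist_force: [-0.7, 0.2, -0.0]
opening: 0.031
grip_force: 0.1
```

Call:
jog_arm([
  [[0,0,0,0,0,0,-0.4],[0,0,0,0,0,0,-1],[0,0,0,0,0,0,-1],[0,0,0,0,0,0,-1],[0,0,0,0,0,0,-1]],
], squeeze=35)

```text
clock: 11.83
position: [0.5433, 0.1612, 0.1456]
orientation: [-0.0, 1.0, -0.0, 0.0]
wrist_force: [-1.5, -0.8, 3.3]
opening: 0.0279
grip_force: 34.4
```

Call:
jog_arm([
  [[0,0,0,0,0,1.5,-1],[0,0,0,0,0,2,-1],[0,0,0,0,0,2,-1],[0,0,0,0,0,2,-1],[0,0,0,0,0,2,-1],[0,0,0,0,0,2,-1],[0,0,0,0,0,2,-1],[0,0,0,0,0,2,-1]],
])

```text
clock: 12.5
position: [0.5431, 0.1613, 0.161]
orientation: [-0.001, 1.0, 0.0, -0.0]
wrist_force: [0.1, 0.3, -0.3]
opening: 0.0281
grip_force: 34.5
```

Call:
jog_arm([
  [[0,0,0,0,0,4,-1],[0,0,0,0,0,4,-1],[0,0,0,0,0,4,-1],[0,0,0,0,0,4,-1],[0,0,0,0,0,4,-1],[0,0,0,0,0,4,-1],[0,0,0,0,0,4,-1],[0,0,0,0,0,0,-1]],
])

```text
clock: 13.17
position: [0.5437, 0.1614, 0.1898]
orientation: [-0.0, 1.0, 0.0, 0.001]
wrist_force: [-0.2, 0.4, -1.1]
opening: 0.0278
grip_force: 34.5
```

Call:
jog_arm([
  [[0,0,0,0,0,10,-1],[0,0,0,0,0,12,-1],[0,0,0,0,0,12,-1],[0,0,0,0,0,12,-1],[0,0,0,0,0,12,-1],[0,0,0,0,0,12,-1],[0,0,0,0,0,12,-1],[0,0,0,0,0,10,-1]],
])

```text
clock: 13.83
position: [0.5434, 0.1613, 0.2826]
orientation: [-0.0, 1.0, 0.0, 0.001]
wrist_force: [0.1, -0.5, -1.3]
opening: 0.0279
grip_force: 34.6
```

Call:
jog_arm([
  [[0,0,0,0,-5,0,-1],[0,0,0,1,-12,0,-1],[0,0,0,1,-20,0,-1],[0,0,0,1,-20,0,-1],[0,0,0,1,-20,0,-1],[0,0,0,1,-20,0,-1],[0,0,0,1,-20,0,-1],[0,0,0,1,-20,0,-1]],
])

```text
clock: 14.5
position: [0.5492, 0.0216, 0.2797]
orientation: [0.0, 1.0, -0.0, -0.001]
wrist_force: [-0.0, -0.0, -0.5]
opening: 0.028
grip_force: 34.6
```

Call:
jog_arm([
  [[0,0,0,1,-20,0,-1],[0,0,0,1,-20,0,-1],[0,0,0,1,-20,0,-1],[0,0,0,1,-20,0,-1],[0,0,0,1,-20,0,-1],[0,0,0,1,-20,0,-1],[0,0,0,1,-20,0,-1],[0,0,0,1,-20,0,-1]],
])

```text
clock: 15.17
position: [0.5568, -0.1381, 0.2796]
orientation: [0.0, 1.0, -0.0, -0.001]
wrist_force: [-0.2, 0.7, -0.8]
opening: 0.0281
grip_force: 34.6
```

Call:
jog_arm([
  [[0,0,0,1,-20,0,-1],[0,0,0,0,-16,0,-1],[0,0,0,0,-10,0,-1],[0,0,0,0,-5,0,-1],[0,0,0,0,0,0,-1],[0,0,0,0,0,0,-1],[0,0,0,0,0,0,-1]],
])

```text
clock: 15.75
position: [0.5592, -0.1853, 0.2807]
orientation: [-0.001, 1.0, 0.0, -0.0]
wrist_force: [0.5, 0.7, -0.3]
opening: 0.0282
grip_force: 34.6
```

```bash
python3 - <<'E'
from h import *
sc=ctrl.snapshot("scene")[:,:,::-1];tp=ctrl.snapshot("top")[:,:,::-1]
a=cv2.resize(sc[80:220,210:310],(420,588),interpolation=2)
b=cv2.resize(tp[165:245,310:390],(380,380),interpolation=2)
c=np.zeros((588,800,3),np.uint8);c[:,:420]=a;c[:380,420:]=b
cv2.imwrite("pics/c4.png",c);s=ctrl.get_state();p=s["position"];print(p)
t=p-[0,0,.137]
print("tip px crop scene",(proj("scene",t)-[210,80])*4.2,"caddy centre rim/floor",[(proj("scene",[.559,-.187,z])-[210,80])*4.2 for z in(.104,.004)])
E
```

```text
[ 0.55931965 -0.18533459  0.28085336]
tip px crop scene [190.07361078 334.58925764] caddy centre rim/floor [array([191.19093448, 380.71737585]), array([195.37463119, 492.66644591])]
```

View pics/c4.png

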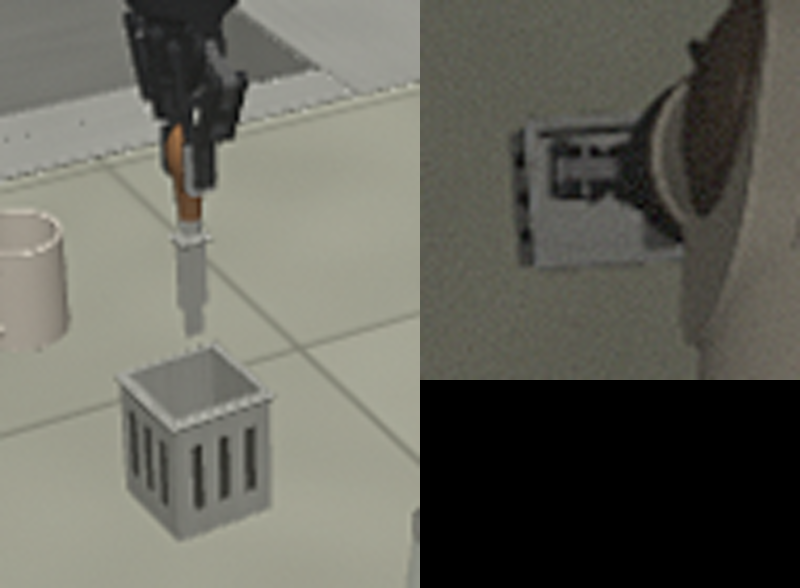

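The tip is at (195,333) in the crop, right over the centre of the caddy mouth at about (197,387), and the knife hangs straight. I'll lower it.

Call:
jog_arm([
  [[0,0,0,0,0,-12,-1],[0,0,0,0,0,-12,-1],[0,0,0,0,0,-12,-1],[0,0,0,0,0,-12,-1],[0,0,0,0,0,-12,-1],[0,0,0,0,0,-12,-1],[0,0,0,0,0,-12,-1],[0,0,0,0,0,-12,-1]],
])

```text
clock: 16.52
position: [0.559, -0.1867, 0.1833]
orientation: [-0.001, 1.0, 0.0, -0.0]
wrist_force: [0.3, -0.4, -1.4]
opening: 0.0279
grip_force: 34.6
```

Call:
jog_arm([
  [[0,0,0,0,0,-10,-1],[0,0,0,0,0,-8,-1],[0,0,0,0,0,-6,-1],[0,0,0,0,0,-5,-1],[0,0,0,0,0,-3,-1],[0,0,0,0,0,0,-1],[0,0,0,0,0,0,-1]],
])

```text
clock: 17.1
position: [0.5593, -0.1868, 0.1531]
orientation: [-0.001, 1.0, -0.0, 0.0]
wrist_force: [-0.2, -0.6, -1.0]
opening: 0.0278
grip_force: 34.6
```

Call:
jog_arm([
  [[0,0,0,0,0,-1,-1],[0,0,0,0,0,-1,-1],[0,0,0,0,0,-1,-1],[0,0,0,0,0,-1,-1],[0,0,0,0,0,-1,-1],[0,0,0,0,0,-1,-1]],
])

```text
clock: 17.6
position: [0.5591, -0.1867, 0.1468]
orientation: [-0.001, 1.0, 0.0, 0.0]
wrist_force: [-0.6, -0.2, -0.8]
opening: 0.028
grip_force: 34.6
```

Tip about 11 mm up. I'll go on gently to the floor.

Call:
jog_arm([
  [[0,0,0,0,0,-1,-1],[0,0,0,0,0,-1,-1],[0,0,0,0,0,-1,-1],[0,0,0,0,0,-1,-1]],
])

```text
clock: 17.93
position: [0.5591, -0.1868, 0.1427]
orientation: [-0.001, 1.0, 0.0, -0.0]
wrist_force: [-0.1, -0.3, -0.5]
opening: 0.0282
grip_force: 34.6
```

Call:
jog_arm([
  [[0,0,0,0,0,-0.7,-1],[0,0,0,0,0,-0.7,-1],[0,0,0,0,0,-0.6,-1]],
])

```text
clock: 18.18
position: [0.5591, -0.1868, 0.1407]
orientation: [-0.001, 1.0, 0.0, -0.0]
wrist_force: [-1.3, 0.4, -1.1]
opening: 0.0277
grip_force: 34.6
```

Call:
jog_arm([
  [[0,0,0,0,0,-0.7,-1],[0,0,0,0,0,-0.7,-1],[0,0,0,0,0,-0.6,-1]],
])

```text
clock: 18.43
position: [0.5592, -0.1867, 0.1388]
orientation: [-0.001, 1.0, -0.0, 0.0]
wrist_force: [0.4, -0.4, -0.2]
opening: 0.0277
grip_force: 34.6
```

Call:
jog_arm([
  [[0,0,0,0,0,-0.5,-1],[0,0,0,0,0,-0.5,-1],[0,0,0,0,0,-0.5,-1]],
])

```text
clock: 18.68
position: [0.5591, -0.1868, 0.1373]
orientation: [-0.001, 1.0, -0.0, 0.0]
wrist_force: [-0.3, -0.2, -0.4]
opening: 0.0284
grip_force: 34.6
```

Call:
jog_arm([
  [[0,0,0,0,0,-0.5,-1],[0,0,0,0,0,-0.5,-1]],
])

```text
clock: 18.85
position: [0.5591, -0.1868, 0.1363]
orientation: [-0.001, 1.0, 0.0, -0.0]
wrist_force: [-0.2, 0.7, 0.1]
opening: 0.0281
grip_force: 34.6
```

Call:
jog_arm([
  [[0,0,0,0,0,-0.5,-1],[0,0,0,0,0,0,-1]],
])

```text
clock: 19.02
position: [0.5591, -0.1868, 0.1357]
orientation: [-0.001, 1.0, 0.0, -0.0]
wrist_force: [0.7, -0.3, -0.8]
opening: 0.0281
grip_force: 34.6
```

Call:
jog_arm([
  [[0,0,0,0,0,0,-0.3],[0,0,0,0,0,0,-0.25],[0,0,0,0,0,0,-0.2],[0,0,0,0,0,0,-0.1],[0,0,0,0,0,0,0],[0,0,0,0,0,0,0.1],[0,0,0,0,0,0,0.2],[0,0,0,0,0,0,0.3]],
])

```text
clock: 19.68
position: [0.5591, -0.1868, 0.1358]
orientation: [-0.001, 1.0, 0.0, 0.0]
wrist_force: [-0.2, 0.5, -0.8]
opening: 0.0556
grip_force: 0.0
```

```bash
python3 - <<'E'
from h import *
sc=ctrl.snapshot("scene")[:,:,::-1]
cv2.imwrite("pics/c5.png",cv2.resize(sc[100:220,210:310],(500,600),interpolation=2))
s=ctrl.get_state();print(s["wrist_force"],s["grip_force"],s["opening"])
E
```

```text
[-0.07336758  0.41775974  0.3034229 ] 0.0005823937317472883 0.05553074654235261
```

View pics/c5.png

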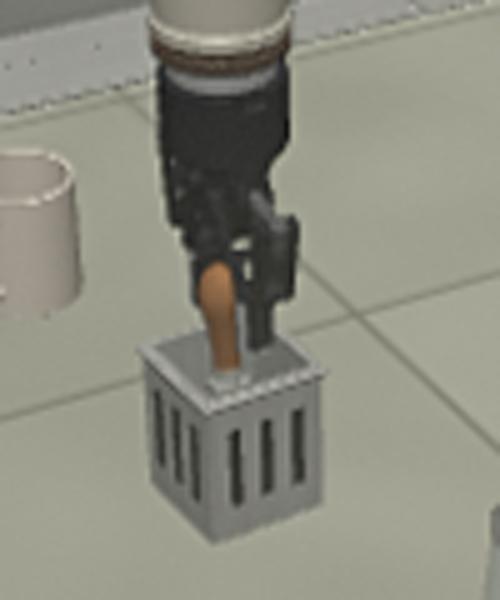

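The knife stands in the caddy leaning a little left, with the handle at about (217,300) and the pads open. I'll go straight up.

Call:
jog_arm([
  [[0,0,0,0,0,3,0.45],[0,0,0,0,0,3,0.6],[0,0,0,0,0,5,0.6],[0,0,0,0,0,8,0.6],[0,0,0,0,0,10,0.6],[0,0,0,0,0,15,0.6],[0,0,0,0,0,20,0.6],[0,0,0,0,0,20,0.6]],
])

```text
clock: 20.4
position: [0.559, -0.1867, 0.2214]
orientation: [-0.001, 1.0, 0.0, 0.0]
wrist_force: [0.0, -0.6, 0.3]
opening: 0.0686
grip_force: 0.0
```

Call:
jog_arm([
  [[0,0,0,0,0,30,0.6],[0,0,0,0,0,30,0.6],[0,0,0,-20,0,0,0.6],[0,0,0,-20,0,0,0.6],[0,0,0,-20,0,0,0.6],[0,0,0,0,0,0,0.6],[0,0,0,0,0,0,0.6],[0,0,0,0,0,0,0.6]],
])

```text
clock: 21.07
position: [0.5, -0.1868, 0.2809]
orientation: [-0.001, 1.0, -0.0, 0.001]
wrist_force: [1.1, 0.6, 0.5]
opening: 0.0683
grip_force: 0.0
```

```bash
python3 - <<'E'
from h import *
sc=ctrl.snapshot("scene")[:,:,::-1]
cv2.imwrite("pics/c6.png",cv2.resize(sc[100:300,200:400],(600,600),interpolation=2))
s=ctrl.get_state();print(s["wrist_force"],s["position"],s["opening"])
E
```

```text
[ 1.20246582 -0.30855061 -0.47306089] [ 0.5000955  -0.18667357  0.28057895] 0.06828173203472514
```

View pics/c6.png

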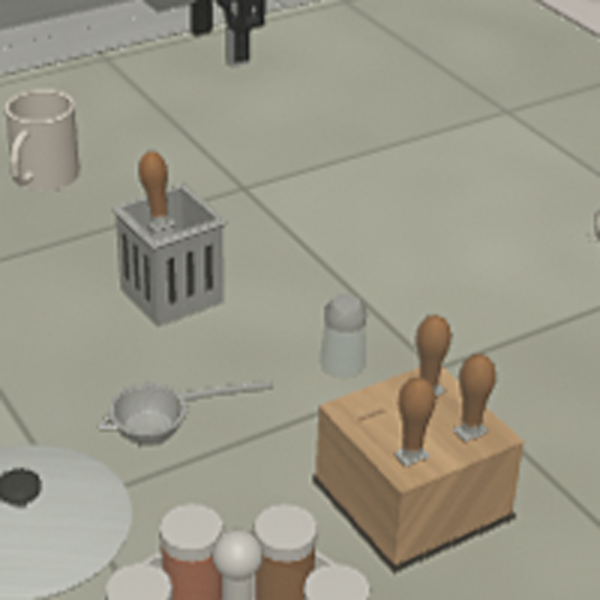

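The loose knife stands in the caddy at about (155,190), leaning slightly. The three sound knives are home in the block and the other things are where they were, so I'll hand in.

```bash
python3 -c "
from cell import ctrl
print(ctrl.hand_in())"
```

```text
the job is handed in; nothing more can be done
None
```

The far-right knife had the loose handle; I drew it out, lowered it blade down into the caddy, released it and handed in at about 21 s on the clock. The last picture shows the other three home and nothing else moved; the near-right knife was never rocked, and no verdict came back.

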